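# Size the longer shoe last

### The job

Two wooden shoe lasts lie in the two lanes of the sizing gauge on the cobbler's bench. Measure the longer one: push the slide of its lane in by the black grip until the last is held with its heel against the heel wall and its toe against the slide's plate, and leave the slide there. Do not disturb the other slide, the shorter last or the other things on the bench.

Things in the scene. Friction and masses are not known exactly. Their poses are not given: they have to be found in the camera images.
- gauge: two-lane sizing gauge, fixed wooden board 212 mm (x) by 485 mm (y), 18 mm thick. Origin on the table, mid-width; lanes run along its y, from the heel wall (face at y = -190 mm, top 63 mm above the table) to the open end with the slides (y = +270 mm). Lane centres at x = -50 (near) and +50 mm (far). Guide ribs 10 mm tall at x = -100, 0, +100 mm, from the wall to y = +10 mm.
- near_slide (a joint): joint of the near slide (lane at x = -50 mm of the gauge, the robot's side): metres it has been pushed in, 0 fully out, 0.16 fully in; growing values move it along -y of the gauge. It stays where it is left (about 2 N of friction).
- far_slide (a joint): joint of the far slide (lane at x = +50 mm of the gauge): metres it has been pushed in, 0 fully out, 0.16 fully in; growing values move it along -y of the gauge. It stays where it is left (about 2 N of friction).
- near_slide_grip (a point): centre of the top of the near slide's black grip, an upright block 24 mm (gauge x) by 18 mm (gauge y), its top 92 mm above the table, free for the upper 62 mm; it stands 35 mm clear behind the plate; take it from above with the fingers closing along gauge x or y. Axes as the gauge's
- far_slide_grip (a point): the same for the far slide
- near_slide_face (a point): foot of the near slide's upright aluminium plate (60 mm wide, 42 mm tall, 6 mm thick; the grip's centre is 50 mm behind this face), middle of the face that meets the toe, at board height; axes as the gauge's
- far_slide_face (a point): the same for the far slide
- near_stop (a point): foot of the heel wall's face in the middle of the near lane, at board height; axes as the gauge's
- far_stop (a point): the same for the far lane
- long_last: the longer wooden last, a foot-shaped form 245 mm long, 82 mm wide at the ball, 95 mm tall at the heel end and some 20 mm at the toe, about 0.3 kg, loose, lying sole down in one of the two lanes. Origin on the sole at the heel's back end; y points to the toe. It starts with its heel up to 15 mm off the wall and slides back when pushed at the toe.
- long_last_heel (a point): back end of the longer last's heel, at the sole
- long_last_toe (a point): tip of the longer last's toe, at the sole, 245 mm from the heel
- short_last: the shorter last, 205 mm long, 74 mm wide, 85 mm tall, lying in the other lane; same origin and axes; not to be disturbed
- hammer: hammer lying on the bench off the gauge's open end (bystander); origin under its middle
- tool_tin: open tin 100 mm across, 115 mm tall, with tools standing in it up to 170 mm (bystander); origin at its underside
- polish_jar: jar 64 mm across, 70 mm tall (bystander); origin at its underside
Things that resemble listed ones, but are neither listed nor needed, are in the scene too. What is shaped like the long_last but green or pink is not meant.

How it is judged (in metres and radians):
At the end, for the whole second after the job is handed in: The longer last lies flat in its lane, its heel within 6 mm of the heel wall and its toe within 6 mm of its slide's plate; the other slide and the shorter last are within 10 mm of where they began; all at rest and released (((x of long_last in the frame of gauge below 0 m and y of long_last_heel in the frame of near_stop below 0.006 m and y of long_last_toe in the frame of near_slide_face above -0.006 m and distance of far_slide_face from where it was at the start of the episode below 0.01 m) or (x of long_last in the frame of gauge above 0 m and y of long_last_heel in the frame of far_stop below 0.006 m and y of long_last_toe in the frame of far_slide_face above -0.006 m and distance of near_slide_face from where it was at the start of the episode below 0.01 m)) and angle between long_last's own z axis and vertical below 0.1 rad and linear speed of long_last below 0.02 m/s and velocity of joint near_slide between -0.01 and 0.01 m/s and velocity of joint far_slide between -0.01 and 0.01 m/s and distance of short_last from where it was at the start of the episode below 0.01 m); the robot touches nothing.
It fails at once if a bystander was moved more than 30 mm (distance of any of hammer, tool_tin, polish_jar from where it was at the start of the episode above 0.03 m).
It fails at once if the shorter last was moved more than 15 mm (distance of short_last from where it was at the start of the episode above 0.015 m).
It fails at once if the slide of the shorter last's lane was moved more than 15 mm ((x of long_last in the frame of gauge below 0 m and distance of far_slide_face from where it was at the start of the episode above 0.015 m) or (x of long_last in the frame of gauge above 0 m and distance of near_slide_face from where it was at the start of the episode above 0.015 m)).
It also fails if it takes over 32 s, if anything falls off the work surface, if the arm or the gripper's body presses on something with over 40 N, if the wrist force passes 120 N, or if a joint passes its speed limit or range.

### The arm

A 6-joint arm with a two-finger parallel gripper is mounted at the origin on the work surface. World frame = base frame: x ahead of the robot, y to its left, z up, the work surface at z = 0. Lengths are in mm, angles in rad, forces in N, time in s.
With the tool pointing down it reaches from about 275 to 750 mm from the base axis. Payload 10.2 kg.
Tool frame: the origin (TCP) lies between the finger pads; the fingertips stand 25 mm ahead of it and the grasp point (between the pads) lies 6 mm ahead of it; z points along the fingers, y is the line along which they close (so a half turn about z gives the same grasp; the last joint's range is limited). The gripper opens to 85 mm and grips with 20 to 120 N. Pads are 22 mm wide; open, the fingers measure 114 mm over their backs; the gripper's body (76 mm by 85 mm) begins 54 mm behind the grasp point. The pads swing forward as they close: fully open they stand 13 mm farther back than shut.
Start: joints at [1.033, 0.313, 1.498, -0, 1.331, -0.223], TCP at [162.567, 499.203, 256.294] pointing down, gripper open.
Joint ranges: [-2.94, 2.94], [-0.97, 2.17], [0.19, 2.56], [-1.23, 4.37], [0.02, 3.11], [-2.88, 2.88]. Speed limits (rad/s): [2.39, 2.39, 3.01, 3.14, 3.14, 3.14].

### API

Orientations are given as a unit quaternion [w, x, y, z].
In Python, from rig import ctrl, eyes, finish_job gives the robot as it stands.
- The arm moves only by the tool step_arm, never from a script. Its argument "increments" is a list of rows, each an object of numbers: "dx", "dy", "dz": the shift along the tool's x, y, z in units of 25 mm (1.0 is 25 mm); "wx", "wy", "wz": the turn, a rotation vector about the tool's x, y, z in units of 6 degrees (1.0 is 6 degrees). A call has 1 to 5 rows; each row shifts and turns the commanded pose from where the row before left it, along the tool's axes as they then stand; what a row does not reach is not made up. A row lasts 1/10 s, in which the tool goes at most 50 mm and 8.59 degrees, less where a joint would pass 70% of its speed; a pose out of reach is approached as far as the arm can. A call is refused whole if a number of a shift passes 1 or a number of a turn 1, either way. A call with a gripper value outside its range is refused whole. "fingers" is the finger opening in mm, from 0 to 85.4, set as the call begins (left out, the last holds). The fingers move at their own pace and stop on an object; "squeeze" is the grip in N (left out, the last holds). Time passes only in rows, so rows that do not move let the fingers close. It gives the time, the measured TCP pose, the force, the opening and the grip force at its end, in the units of the state.
- ctrl.sense(): the state, without advancing time (a new reading comes with each control period).
- eyes.capture(name): name is "scene" or "top" or "wrist"; returns a dict with "frame" (400x640x3 uint8, blue, green, red), "fx", "fy", "cx", "cy" (pixels), "R" (3x3) and "t" (3): a world point X has camera coordinates R X + t; the wrist camera has in their place "tool_from_camera" (4x4, takes a point from camera to tool coordinates, whose origin is the TCP and whose axes are the flange's). Camera axes: x right, y down, z forward; pixel columns grow to the right and rows downward; lengths in mm; the calibration is good to about 2 mm. A picture is of the moment at which its call begins: read the wrist's pose just before it. There is no depth.
- finish_job(): hands the job in; it is judged then, once.
Trained networks look in the newest picture that a camera, given by its name, has taken for a name from the list of things; names that differ only in an ending like _2 or _b are one class to them, and where a whole thing is asked for, a point or a joint stands for the part that bears it (a point fixed in the world has none). Each returns a list of dicts, best first, with "p" (0 to 1); they miss things now and then, are a little off and sometimes report something else, mostly with a low value. They report only what shows in the picture. A call takes as long as a camera call. They do not tell look-alikes from the thing itself.
- eyes.cut_out(camera, label): "mask" (400x640 bool, what is visible of it).
- eyes.landmark_of(camera, label): "point" ([x, y, z] in mm, in the coordinates of the camera as it stood for that picture, good to about 4 mm: a listed point, or the origin of a listed thing).
The state is a dict: "time_s": time; "joints": joint angles; "dq": joint speeds; "tau": joint torques, N m; "eef_pos": TCP position; "ee_rot": TCP orientation; "force": force on the tool from outside, world axes, zero at the start; "wrist_torque": the same for the moment, N m; "grip_width": opening from 0.0 (shut) to 1.0 (fully open); "grip_force": force on a finger pad.
Only numpy, scipy, OpenCV 4.12 (cv2) and the standard library are available. Lean on these libraries where they do the work, as an engineer would, in place of code of your own. Each camera call takes 0.05 s, during which the arm holds its last target. There are 200 camera calls.

## Working session

There is one attempt and no reset: what is moved stays moved. The work goes in short steps, Python scripts to look and compute and a tool call to move; the robot and the scene stay as the last step left them, time stands still between calls to the robot, and variables do not carry over. Pictures are saved under pics/ and viewed, at most 10 in all, crops included, and the job is handed in when it is done.

Besides the shell and the picture viewer there is one more tool, called after ">>>" as name(argument=value, ...) on one line, values as JSON. step_arm: Moves the arm, as the interface text tells. Its arguments: {"type":"object","properties":{"increments":{"type":"array"},"fingers":{"type":"number"},"squeeze":{"type":"number"}},"required":["increments"]}

```bash
mkdir -p pics
cat > h.py <<'E'
from rig import ctrl, eyes, finish_job
import numpy as np, cv2
def world(cam,c,p): return np.array(c["R"]).T@(np.array(p)-np.array(c["t"]))
def uv(c,p): return np.round([c["fx"]*p[0]/p[2]+c["cx"],c["fy"]*p[1]/p[2]+c["cy"]])
E
python3 - <<'E'
from h import *
for n in("scene","top"):
    c=eyes.capture(n); cv2.imwrite(f"pics/{n}0.png",c["frame"])
    for l in ["gauge","near_slide_grip","far_slide_grip","near_slide_face","far_slide_face","near_stop","far_stop","long_last_heel","long_last_toe","short_last","hammer","tool_tin","polish_jar"]:
        for d in eyes.landmark_of(n,l)[:3]: print(n,l,round(d["p"],2),world(n,c,d["point"]).round(0),uv(c,d["point"]))
s=ctrl.sense();print(s["time_s"],s["ee_rot"],s["grip_width"])
E
```

```text
scene gauge 0.87 [ 563. -121.   -2.] [274. 204.]
scene near_slide_grip 0.7 [601. -53.  19.] [279. 224.]
scene far_slide_grip 0.88 [585.  38.  93.] [305. 230.]
scene near_slide_face 0.88 [494. -16.  20.] [316. 209.]
scene near_slide_face 0.27 [ 489. -495.    3.] [215. 117.]
scene far_slide_face 0.72 [596.  -7.  18.] [292. 234.]
scene near_stop 0.76 [ 537. -311.   19.] [239. 156.]
scene far_stop 0.83 [ 636. -299.   20.] [215. 177.]
scene far_stop 0.7 [584.  41.  91.] [306. 230.]
scene long_last_heel 0.84 [740. 315.   2.] [337. 362.]
scene long_last_toe 0.98 [600. -55.  15.] [279. 224.]
scene long_last_toe 0.91 [833.  85.  -2.] [247. 320.]
scene long_last_toe 0.81 [ 383. -207.   -0.] [300. 151.]
scene short_last 0.8 [ 539. -312.   20.] [238. 156.]
scene hammer 0.81 [517. 434.   4.] [436. 333.]
scene hammer 0.41 [592.  -7.  19.] [293. 233.]
scene tool_tin 0.65 [ 491. -494.    2.] [215. 118.]
scene tool_tin 0.49 [ 560. -117.   -6.] [276. 205.]
scene polish_jar 0.95 [786.  -1.  -1.] [240. 284.]
scene polish_jar 0.45 [ 559. -116.   -5.] [276. 205.]
top gauge 0.89 [ 556. -119.   -1.] [355. 1
[... 379 characters left out ...]
far_stop 0.66 [ 633. -298.   20.] [418. 159.]
top long_last_heel 0.87 [744. 309.   0.] [209. 127.]
top long_last_heel 0.75 [ 204. -374.    3.] [450. 312.]
top long_last_heel 0.66 [ 631. -296.   20.] [417. 160.]
top long_last_toe 0.93 [598. -53.  19.] [332. 173.]
top long_last_toe 0.74 [ 534. -316.   19.] [425. 194.]
top long_last_toe 0.72 [516. 432.   3.] [165. 204.]
top short_last 0.66 [ 539. -312.   20.] [424. 192.]
top hammer 0.63 [517. 428.   1.] [166. 203.]
top tool_tin 0.71 [ 484. -492.   -0.] [486. 211.]
top tool_tin 0.56 [ 553. -122.    3.] [356. 189.]
top polish_jar 0.96 [790.  -4.   5.] [315. 110.]
1.4 [6.05949326e-06 1.56753749e-01 9.87637718e-01 7.96244195e-06] 0.9995661624576535
```

View pics/top0.png

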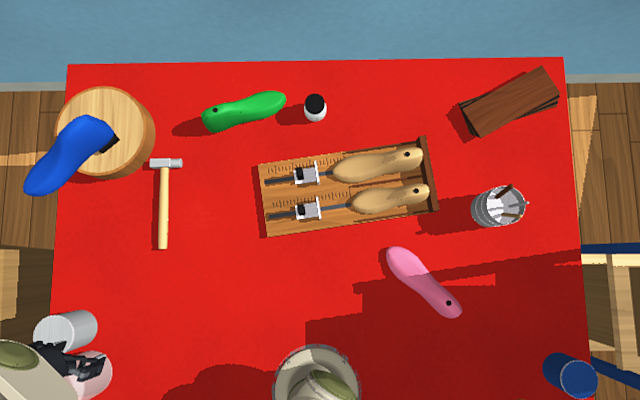

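View pics/scene0.png

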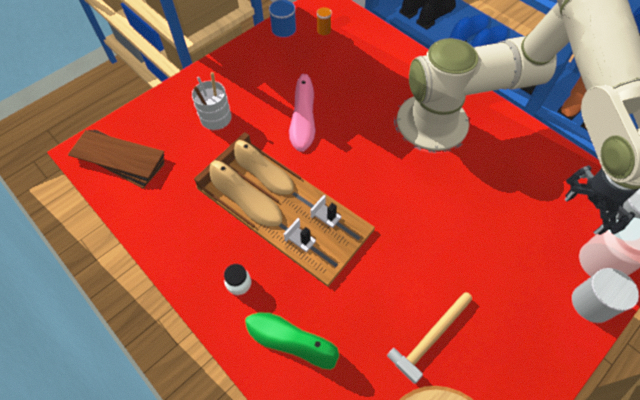

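The top view shows both natural lasts on the gauge: the far one has its toe at about (332,173) and the near one at about (346,207). The far one looks longer. I'll check this on a rectified, enlarged crop at board height.

```bash
cat > rect.py <<'E'
from h import *
# gauge frame fit from landmarks (top+scene averages)
P={"ns":(534,-312),"fs":(634.5,-298.5),"nf":(493.5,-15),"ff":(594,-8.5)}
yv=np.array([P["nf"][0]-P["ns"][0]+P["ff"][0]-P["fs"][0],P["nf"][1]-P["ns"][1]+P["ff"][1]-P["fs"][1]],float);yv/=np.linalg.norm(yv)
xv=np.array([yv[1],-yv[0]])
O=(np.array(P["ns"])+P["fs"])/2+190*yv
def g2w(x,y,z): return np.append(O+x*xv+y*yv,z)
def rect(c,z,s=1.6):
    g=[(-110,-200),(110,-200),(110,280),(-110,280)]
    src=[]
    for x,y in g:
        p=np.array(c["R"])@g2w(x,y,z)+np.array(c["t"]); src.append([c["fx"]*p[0]/p[2]+c["cx"],c["fy"]*p[1]/p[2]+c["cy"]])
    dst=[((y+200)*s,(x+110)*s) for x,y in g]
    return cv2.warpPerspective(c["frame"],cv2.getPerspectiveTransform(np.float32(src),np.float32(dst)),(int(480*s),int(220*s)))
E
python3 - <<'E'
from rect import *
print(O,yv,np.degrees(np.arctan2(-yv[0],yv[1])))
ims=[]
for n in("top","scene"):
    c=eyes.capture(n); r=rect(c,18,1.6)[:, :]
    ims.append(cv2.resize(r,(768,300)))
cv2.imwrite("pics/rect.png",np.vstack(ims))
E
```

```text
[ 558.27804441 -117.03348233] [-0.1366945   0.99061325] 7.856616223489121
```

View pics/rect.png

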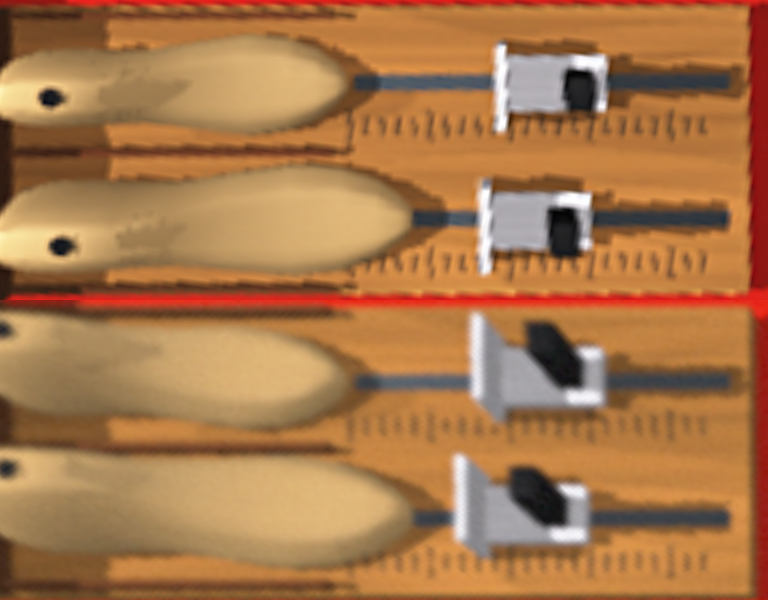

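The far last (lower one in the crop) is clearly longer: toe at gauge y≈57 against about 20 for the near one. So the far slide is the one to push, about 50 mm. I'll close the fingers along gauge y, which needs a yaw of about +26°.

>>> step_arm(increments=[{"dx": -1, "dy": -0.5, "wz": -0.864}, {"dx": -1, "dy": -0.5, "wz": -0.864}, {"dx": -1, "dy": -0.5, "wz": -0.864}, {"dx": -1, "dy": -0.5, "wz": -0.864}, {"dx": -1, "dy": -0.5, "wz": -0.864}], fingers=42, squeeze=40)

```text
invalid input at $.increments[0]: expected keys dx, dy, dz, wx, wy, wz
```

```bash
cat >> h.py <<'E'
from scipy.spatial.transform import Rotation as Ro
def tool():
    s=ctrl.sense(); q=s["ee_rot"]; return s,Ro.from_quat([q[1],q[2],q[3],q[0]]).as_matrix()
def togo(p):
    s,R=tool(); print(s["time_s"],np.round(s["eef_pos"],1),"y-axis",R[:,1].round(3),"units",(R.T@(np.array(p)-s["eef_pos"])/25).round(2),"F",np.round(s["force"],1),s["grip_width"])
E
python3 -c "
from h import *
togo([585.5,39.5,170])"
```

```text
1.5 [162.6 499.2 256.3] y-axis [ 0.31   0.951 -0.   ] units [-21.78 -12.25   3.45] F [ 0.5 -0.4  0. ] 1.001293315445871
```

>>> step_arm(increments=[{"dx": -1, "dy": -0.5, "dz": 0, "wx": 0, "wy": 0, "wz": -0.864}, {"dx": -1, "dy": -0.5, "dz": 0, "wx": 0, "wy": 0, "wz": -0.864}, {"dx": -1, "dy": -0.5, "dz": 0, "wx": 0, "wy": 0, "wz": -0.864}, {"dx": -1, "dy": -0.5, "dz": 0, "wx": 0, "wy": 0, "wz": -0.864}, {"dx": -1, "dy": -0.5, "dz": 0, "wx": 0, "wy": 0, "wz": -0.864}], fingers=42, squeeze=40)

```text
time_s: 2.0
eef_pos: [278.0, 420.5, 256.5]
ee_rot: [0.0, -0.071, 0.998, 0.0]
force: [0.2, 1.0, -0.7]
grip_width: 0.491
grip_force: 0.0
```

```bash
python3 -c "
from h import *
togo([585.5,39.5,170])"
```

```text
2.0 [278.  420.5 256.5] y-axis [-0.141  0.99   0.   ] units [-10.03 -16.82   3.46] F [ 0.2  1.  -0.7] 0.4914442878526756
```

>>> step_arm(increments=[{"dx": -0.6, "dy": -1, "dz": 0, "wx": 0, "wy": 0, "wz": 0}, {"dx": -0.6, "dy": -1, "dz": 0, "wx": 0, "wy": 0, "wz": 0}, {"dx": -0.6, "dy": -1, "dz": 0, "wx": 0, "wy": 0, "wz": 0}, {"dx": -0.6, "dy": -1, "dz": 0, "wx": 0, "wy": 0, "wz": 0}, {"dx": -0.6, "dy": -1, "dz": 0, "wx": 0, "wy": 0, "wz": 0}])

```text
time_s: 2.5
eef_pos: [369.2, 306.7, 256.4]
ee_rot: [0.0, -0.069, 0.998, 0.0]
force: [0.8, 0.5, 0.0]
grip_width: 0.495
grip_force: 0.0
```

>>> step_arm(increments=[{"dx": -0.6, "dy": -1, "dz": 0, "wx": 0, "wy": 0, "wz": 0}, {"dx": -0.6, "dy": -1, "dz": 0, "wx": 0, "wy": 0, "wz": 0}, {"dx": -0.6, "dy": -1, "dz": 0, "wx": 0, "wy": 0, "wz": 0}, {"dx": -0.6, "dy": -1, "dz": 0, "wx": 0, "wy": 0, "wz": 0}, {"dx": -0.6, "dy": -1, "dz": 0, "wx": 0, "wy": 0, "wz": 0}])

```text
time_s: 3.0
eef_pos: [460.7, 193.1, 256.4]
ee_rot: [0.0, -0.069, 0.998, 0.0]
force: [0.8, 0.5, 0.0]
grip_width: 0.491
grip_force: 0.0
```

>>> step_arm(increments=[{"dx": -0.6, "dy": -1, "dz": 0.2, "wx": 0, "wy": 0, "wz": 0}, {"dx": -0.6, "dy": -1, "dz": 0.4, "wx": 0, "wy": 0, "wz": 0}, {"dx": -0.6, "dy": -1, "dz": 0.5, "wx": 0, "wy": 0, "wz": 0}, {"dx": -0.5, "dy": -0.8, "dz": 0.4, "wx": 0, "wy": 0, "wz": 0}, {"dx": 0, "dy": 0, "dz": 0, "wx": 0, "wy": 0, "wz": 0}])

```text
time_s: 3.5
eef_pos: [530.8, 105.9, 217.2]
ee_rot: [-0.001, -0.067, 0.998, -0.0]
force: [-0.1, -0.4, 0.2]
grip_width: 0.489
grip_force: 0.0
```

Run:
```python
from h import *
togo([585.5,39.5,170])
s,R=tool(); c=eyes.capture("wrist"); cv2.imwrite("pics/w1.png",c["frame"]); T=np.array(c["tool_from_camera"])
for l in ["far_slide_grip","far_slide_face","near_slide_grip","long_last_toe"]:
    for d in eyes.landmark_of("wrist",l)[:2]: print(l,round(d["p"],2),(R@(T@np.append(d["point"],1))[:3]+s["eef_pos"]).round(0),uv(c,d["point"]))
```

```text
3.5 [530.8 105.9 217.2] y-axis [-0.134  0.991 -0.   ] units [-1.82 -2.93  1.88] F [-0.1 -0.4  0.2] 0.48902533135287996
far_slide_grip 0.73 [589.  37.  93.] [218. 265.]
far_slide_face 0.84 [589. -14.  18.] [187. 226.]
near_slide_grip 0.69 [489.  37.  98.] [223. 139.]
long_last_toe 0.81 [599. -54.  20.] [146. 230.]
```

View pics/w1.png

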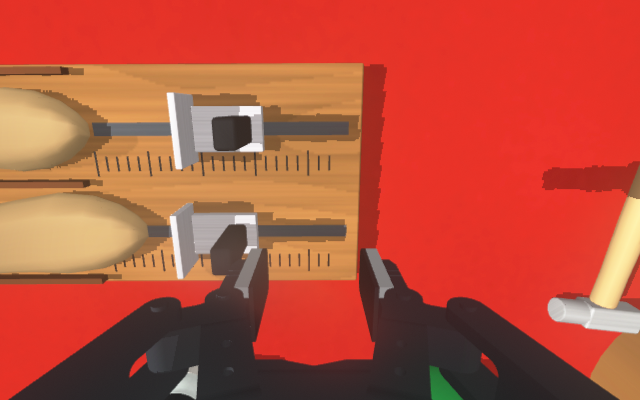

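The wrist view confirms the far grip at world (587,39,93). It shows at about (228,250), left of the open fingers. Moving above it.

>>> step_arm(increments=[{"dx": -0.5, "dy": -0.8, "dz": 0.6, "wx": 0, "wy": 0, "wz": 0}, {"dx": -0.5, "dy": -0.8, "dz": 0.6, "wx": 0, "wy": 0, "wz": 0}, {"dx": -0.5, "dy": -0.8, "dz": 0.6, "wx": 0, "wy": 0, "wz": 0}, {"dx": -0.37, "dy": -0.55, "dz": 0.6, "wx": 0, "wy": 0, "wz": 0}, {"dx": 0, "dy": 0, "dz": 0, "wx": 0, "wy": 0, "wz": 0}])

```text
time_s: 4.25
eef_pos: [586.3, 40.7, 157.2]
ee_rot: [-0.001, -0.068, 0.998, 0.0]
force: [-0.2, 0.7, -0.6]
grip_width: 0.494
grip_force: 0.0
```

Run:
```python
from h import *
togo([586.5,39,78])
s,R=tool(); c=eyes.capture("wrist"); cv2.imwrite("pics/w2.png",c["frame"]); T=np.array(c["tool_from_camera"])
for l in ["far_slide_grip","far_slide_face","near_slide_grip","long_last_toe"]:
    for d in eyes.landmark_of("wrist",l)[:2]: print(l,round(d["p"],2),(R@(T@np.append(d["point"],1))[:3]+s["eef_pos"]).round(0),uv(c,d["point"]))
```

```text
4.25 [586.3  40.7 157.2] y-axis [-0.136  0.991  0.001] units [-0.01 -0.07  3.17] F [-0.2  0.7 -0.6] 0.49390286142181883
far_slide_grip 0.61 [590.  34.  92.] [302. 240.]
far_slide_face 0.59 [591. -11.  18.] [248. 199.]
near_slide_grip 0.93 [489.  34.  96.] [327.  51.]
long_last_toe 0.84 [597. -53.  20.] [193. 199.]
```

View pics/w2.png

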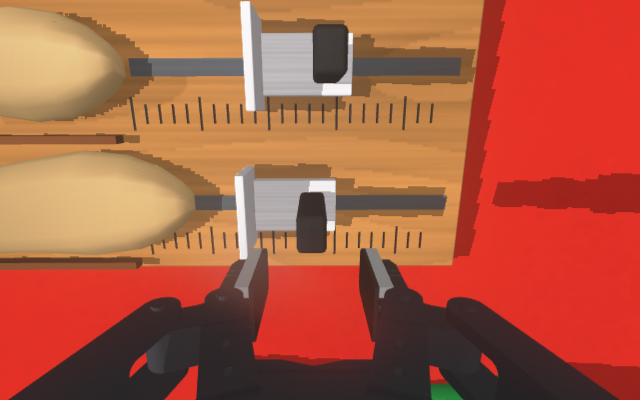

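The grip (centre about column 311) sits between the fingers (midpoint about 315), and the plate at column 245 clears the front finger. Descending, then closing.

>>> step_arm(increments=[{"dx": 0, "dy": -0.07, "dz": 0.8, "wx": 0, "wy": 0, "wz": 0}, {"dx": 0, "dy": 0, "dz": 0.8, "wx": 0, "wy": 0, "wz": 0}, {"dx": 0, "dy": 0, "dz": 0.8, "wx": 0, "wy": 0, "wz": 0}, {"dx": 0, "dy": 0, "dz": 0.7, "wx": 0, "wy": 0, "wz": 0}, {"dx": 0, "dy": 0, "dz": 0, "wx": 0, "wy": 0, "wz": 0}])

```text
time_s: 5.0
eef_pos: [585.5, 40.3, 80.0]
ee_rot: [-0.002, -0.069, 0.998, 0.0]
force: [-0.3, 0.1, 0.6]
grip_width: 0.489
grip_force: 0.0
```

>>> step_arm(increments=[{"dx": 0, "dy": 0, "dz": 0, "wx": 0, "wy": 0, "wz": 0}, {"dx": 0, "dy": 0, "dz": 0, "wx": 0, "wy": 0, "wz": 0}, {"dx": 0, "dy": 0, "dz": 0, "wx": 0, "wy": 0, "wz": 0}, {"dx": 0, "dy": 0, "dz": 0, "wx": 0, "wy": 0, "wz": 0}, {"dx": 0, "dy": 0, "dz": 0, "wx": 0, "wy": 0, "wz": 0}], fingers=10, squeeze=30)

```text
time_s: 5.5
eef_pos: [587.3, 39.8, 82.8]
ee_rot: [0.001, -0.069, 0.998, -0.0]
force: [-1.7, 1.6, 6.9]
grip_width: 0.208
grip_force: 32.7
```

>>> step_arm(increments=[{"dx": 0, "dy": -0.3, "dz": 0, "wx": 0, "wy": 0, "wz": 0}, {"dx": 0, "dy": -0.3, "dz": 0, "wx": 0, "wy": 0, "wz": 0}, {"dx": 0, "dy": -0.3, "dz": 0, "wx": 0, "wy": 0, "wz": 0}, {"dx": 0, "dy": -0.3, "dz": 0, "wx": 0, "wy": 0, "wz": 0}, {"dx": 0, "dy": -0.2, "dz": 0, "wx": 0, "wy": 0, "wz": 0}])

```text
time_s: 6.0
eef_pos: [592.2, 4.7, 82.8]
ee_rot: [0.001, -0.069, 0.998, -0.0]
force: [-0.3, 2.7, 6.6]
grip_width: 0.204
grip_force: 32.7
```

>>> step_arm(increments=[{"dx": 0, "dy": -0.1, "dz": 0, "wx": 0, "wy": 0, "wz": 0}, {"dx": 0, "dy": -0.1, "dz": 0, "wx": 0, "wy": 0, "wz": 0}, {"dx": 0, "dy": 0, "dz": 0, "wx": 0, "wy": 0, "wz": 0}, {"dx": 0, "dy": 0, "dz": 0, "wx": 0, "wy": 0, "wz": 0}])

```text
time_s: 6.4
eef_pos: [592.9, -0.3, 82.8]
ee_rot: [0.001, -0.069, 0.998, -0.0]
force: [-1.1, -1.5, 5.7]
grip_width: 0.207
grip_force: 32.6
```

Run:
```python
from rect import *
togo([585.5,39.5,80])
c=eyes.capture("top"); r=rect(c,18,1.6)
c=eyes.capture("scene"); cv2.imwrite("pics/rect2.png",np.vstack([cv2.resize(r,(768,300)),cv2.resize(rect(c,18,1.6),(768,300))]))
s,R=tool(); c=eyes.capture("wrist"); T=np.array(c["tool_from_camera"])
for l in ["far_slide_face","long_last_toe"]:
    for d in eyes.landmark_of("wrist",l)[:2]: print(l,round(d["p"],2),(R@(T@np.append(d["point"],1))[:3]+s["eef_pos"]).round(0),uv(c,d["point"]))
```

```text
6.4 [ 5.929e+02 -3.000e-01  8.280e+01] y-axis [-0.137  0.991 -0.001] units [0.07 1.62 0.11] F [-1.1 -1.5  5.7] 0.20713680882898908
far_slide_face 0.92 [596. -53.  17.] [222. 228.]
far_slide_face 0.65 [ 560. -117.    3.] [123. 148.]
```

View pics/rect2.png

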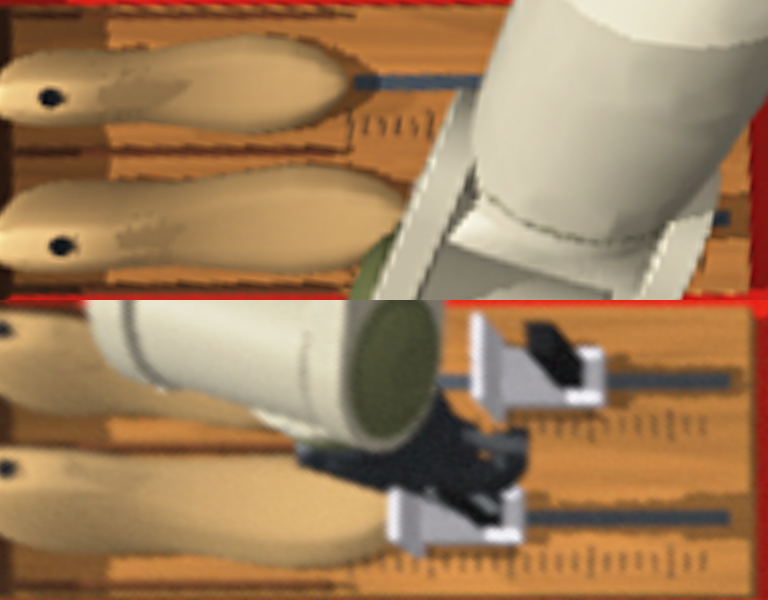

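The slide's plate (about (405,530) in the scene half) is now at the long last's toe. I'll creep in and watch the force for heel-wall contact.

>>> step_arm(increments=[{"dx": 0, "dy": -0.1, "dz": 0, "wx": 0, "wy": 0, "wz": 0}, {"dx": 0, "dy": 0, "dz": 0, "wx": 0, "wy": 0, "wz": 0}, {"dx": 0, "dy": 0, "dz": 0, "wx": 0, "wy": 0, "wz": 0}])

```text
time_s: 6.95
eef_pos: [593.2, -2.6, 82.8]
ee_rot: [0.001, -0.069, 0.998, -0.0]
force: [-1.7, 1.2, 5.9]
grip_width: 0.209
grip_force: 32.6
```

>>> step_arm(increments=[{"dx": 0, "dy": -0.1, "dz": 0, "wx": 0, "wy": 0, "wz": 0}, {"dx": 0, "dy": 0, "dz": 0, "wx": 0, "wy": 0, "wz": 0}, {"dx": 0, "dy": 0, "dz": 0, "wx": 0, "wy": 0, "wz": 0}])

```text
time_s: 7.25
eef_pos: [593.5, -4.9, 82.8]
ee_rot: [0.001, -0.069, 0.998, -0.0]
force: [-1.2, 1.0, 6.3]
grip_width: 0.203
grip_force: 32.7
```

>>> step_arm(increments=[{"dx": 0, "dy": -0.08, "dz": 0, "wx": 0, "wy": 0, "wz": 0}, {"dx": 0, "dy": 0, "dz": 0, "wx": 0, "wy": 0, "wz": 0}, {"dx": 0, "dy": 0, "dz": 0, "wx": 0, "wy": 0, "wz": 0}])

```text
time_s: 7.55
eef_pos: [593.8, -6.7, 82.8]
ee_rot: [0.001, -0.069, 0.998, -0.0]
force: [-0.2, 2.6, 6.5]
grip_width: 0.207
grip_force: 32.7
```

>>> step_arm(increments=[{"dx": 0, "dy": -0.08, "dz": 0, "wx": 0, "wy": 0, "wz": 0}, {"dx": 0, "dy": 0, "dz": 0, "wx": 0, "wy": 0, "wz": 0}, {"dx": 0, "dy": 0, "dz": 0, "wx": 0, "wy": 0, "wz": 0}])

```text
time_s: 7.85
eef_pos: [593.8, -6.9, 82.9]
ee_rot: [0.001, -0.069, 0.998, 0.001]
force: [-1.9, 14.0, 8.0]
grip_width: 0.207
grip_force: 32.9
```

>>> step_arm(increments=[{"dx": 0, "dy": -0.08, "dz": 0, "wx": 0, "wy": 0, "wz": 0}, {"dx": 0, "dy": 0, "dz": 0, "wx": 0, "wy": 0, "wz": 0}, {"dx": 0, "dy": 0, "dz": 0, "wx": 0, "wy": 0, "wz": 0}])

```text
time_s: 8.15
eef_pos: [593.8, -7.0, 82.9]
ee_rot: [0.001, -0.069, 0.998, 0.003]
force: [-2.8, 21.8, 11.0]
grip_width: 0.206
grip_force: 33.2
```

>>> step_arm(increments=[{"dx": 0, "dy": -0.08, "dz": 0, "wx": 0, "wy": 0, "wz": 0}, {"dx": 0, "dy": 0, "dz": 0, "wx": 0, "wy": 0, "wz": 0}, {"dx": 0, "dy": 0, "dz": 0, "wx": 0, "wy": 0, "wz": 0}])

```text
time_s: 8.45
eef_pos: [593.8, -7.2, 83.0]
ee_rot: [0.001, -0.069, 0.998, 0.004]
force: [-3.2, 32.8, 13.1]
grip_width: 0.206
grip_force: 34.1
```

Hard stop reached: 33 N with no further travel, so the last is held between the plate and the wall. I'll relax the command, release and rise.

>>> step_arm(increments=[{"dx": 0, "dy": 0.18, "dz": 0, "wx": 0, "wy": 0, "wz": 0}, {"dx": 0, "dy": 0, "dz": 0, "wx": 0, "wy": 0, "wz": 0}, {"dx": 0, "dy": 0, "dz": 0, "wx": 0, "wy": 0, "wz": 0}])

```text
time_s: 8.75
eef_pos: [593.8, -6.8, 82.9]
ee_rot: [0.001, -0.069, 0.998, 0.001]
force: [-1.1, 11.0, 7.4]
grip_width: 0.203
grip_force: 33.1
```

>>> step_arm(increments=[{"dx": 0, "dy": 0, "dz": 0, "wx": 0, "wy": 0, "wz": 0}, {"dx": 0, "dy": 0, "dz": 0, "wx": 0, "wy": 0, "wz": 0}, {"dx": 0, "dy": 0, "dz": 0, "wx": 0, "wy": 0, "wz": 0}, {"dx": 0, "dy": 0, "dz": 0, "wx": 0, "wy": 0, "wz": 0}, {"dx": 0, "dy": 0, "dz": 0, "wx": 0, "wy": 0, "wz": 0}], fingers=42)

```text
time_s: 9.25
eef_pos: [593.3, -8.6, 81.3]
ee_rot: [-0.0, -0.069, 0.998, -0.0]
force: [-0.2, 0.6, 0.5]
grip_width: 0.489
grip_force: 0.0
```

>>> step_arm(increments=[{"dx": 0, "dy": 0, "dz": -0.5, "wx": 0, "wy": 0, "wz": 0}, {"dx": 0, "dy": 0, "dz": -0.8, "wx": 0, "wy": 0, "wz": 0}, {"dx": 0, "dy": 0, "dz": -0.8, "wx": 0, "wy": 0, "wz": 0}, {"dx": 0, "dy": 0, "dz": -0.8, "wx": 0, "wy": 0, "wz": 0}, {"dx": 0, "dy": 0, "dz": -0.8, "wx": 0, "wy": 0, "wz": 0}])

```text
time_s: 9.75
eef_pos: [593.4, -8.5, 175.7]
ee_rot: [0.0, -0.069, 0.998, -0.0]
force: [-0.4, 0.2, 0.0]
grip_width: 0.487
grip_force: 0.0
```

>>> step_arm(increments=[{"dx": 0, "dy": 1, "dz": -0.8, "wx": 0, "wy": 0, "wz": 0}, {"dx": 0, "dy": 1, "dz": -0.3, "wx": 0, "wy": 0, "wz": 0}, {"dx": 0, "dy": 1, "dz": 0, "wx": 0, "wy": 0, "wz": 0}, {"dx": 0, "dy": 1, "dz": 0, "wx": 0, "wy": 0, "wz": 0}, {"dx": 0, "dy": 1, "dz": 0, "wx": 0, "wy": 0, "wz": 0}])

```text
time_s: 10.25
eef_pos: [576.0, 116.3, 202.4]
ee_rot: [0.001, -0.069, 0.998, -0.0]
force: [0.8, 0.4, 0.8]
grip_width: 0.491
grip_force: 0.0
```

>>> step_arm(increments=[{"dx": 0, "dy": 1, "dz": 0, "wx": 0, "wy": 0, "wz": 0}, {"dx": 0, "dy": 1, "dz": 0, "wx": 0, "wy": 0, "wz": 0}, {"dx": 0, "dy": 0.5, "dz": 0, "wx": 0, "wy": 0, "wz": 0}, {"dx": 0, "dy": 0, "dz": 0, "wx": 0, "wy": 0, "wz": 0}, {"dx": 0, "dy": 0, "dz": 0, "wx": 0, "wy": 0, "wz": 0}])

```text
time_s: 10.75
eef_pos: [567.8, 176.6, 201.6]
ee_rot: [0.0, -0.069, 0.998, -0.0]
force: [0.2, -0.2, -0.0]
grip_width: 0.492
grip_force: 0.0
```

Run:
```python
from rect import *
ims=[]
for n in("top","scene"):
    c=eyes.capture(n); ims.append(cv2.resize(rect(c,18,1.6),(768,300)))
    for l in ["far_slide_face","near_slide_face","long_last_toe"]:
        for d in eyes.landmark_of(n,l)[:2]: print(n,l,round(d["p"],2),world(n,c,d["point"]).round(0))
cv2.imwrite("pics/rect3.png",np.vstack(ims)); togo([0,0,0])
```

```text
top far_slide_face 0.86 [600. -54.  23.]
top far_slide_face 0.49 [ 555. -117.   -0.]
top near_slide_face 0.84 [498. -16.  20.]
top long_last_toe 0.82 [596. -56.  19.]
top long_last_toe 0.75 [ 381. -202.    1.]
scene far_slide_face 0.5 [486.  33.  94.]
scene near_slide_face 0.79 [496. -16.  22.]
scene long_last_toe 0.72 [833.  85.  -2.]
scene long_last_toe 0.71 [599. -57.  22.]
11.15 [567.7 176.9 201.3] y-axis [-0.137  0.991 -0.   ] units [23.46 -3.91  8.05] F [ 0.1  0.  -0.1] 0.4965283463353659
```

View pics/rect3.png

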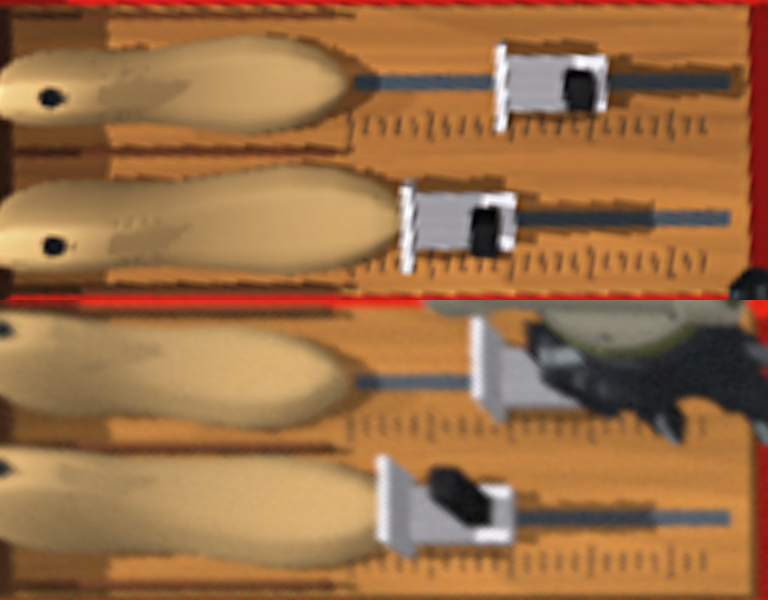

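The far plate (about column 405) touches the toe. The long last moved back about 5 mm (its hole went from column 62 to 54), and the near slide and short last haven't moved. Handing in.

```bash
python3 -c "
from rig import finish_job
print(finish_job())"
```

```text
the job is handed in; nothing more can be done
None
```

I measured the longer last, in the far lane: its slide is left against the toe with the heel against the wall (push force rose to 33 N with no further travel). In the final pictures the near slide and shorter last had not moved. The job is handed in; no verdict came back.

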